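# Clear the titration bench: sort tubing clamps and reagent bottles

### The arm

A 6-joint arm with a two-finger parallel gripper is mounted at the origin on the work surface. World frame = base frame: x ahead of the robot, y to its left, z up, the work surface at z = 0. Lengths are in m, angles in degrees, forces in N, time in s.
With the tool pointing down it reaches from about 0.425 to 0.95 m from the base axis. Payload 3.5 kg.
Tool frame: the origin (TCP) lies at the very end of the fingers, on their centre line; the grasp point (between the pads) lies 19 mm behind it; z points along the fingers, y is the line along which they close (so a half turn about z gives the same grasp; the last joint's range is limited). The gripper opens to 85 mm and grips with 20 to 120 N. Pads are 22 mm wide; open, the fingers measure 114 mm over their backs; the gripper's body (76 mm by 85 mm) begins 54 mm behind the grasp point. The pads swing forward as they close: fully open they stand 13 mm farther back than shut.
Start: joints at [66.692, 16.404, 90.338, -0, 73.258, -8.594], TCP at [0.171, 0.653, 0.231] pointing down, gripper open.
Joint ranges: [-158.93, 158.93], [-51.34, 127.21], [12.03, 142.37], [-87.48, 267.48], [13.55, 161.25], [-162.69, 162.69]. Speed limits (degrees/s): [159.86, 159.86, 180, 180, 180, 180].

### API

Orientations are given as a 3x3 rotation matrix whose columns are the frame's x, y, z axes.
In Python, from bench import manip, viewer gives the robot as it stands.
- The arm moves only by the tool step_arm, never from a script. Its argument "steps" is a list that holds one entry, the list of rows, each a list of 7 numbers: the closure, from -1 (fully open) to 1 (shut), then the shift along the tool's x, y, z in m, then the turn, a rotation vector about the tool's x, y, z in rad. In form: [[[fingers, tx, ty, tz, rx, ry, rz], ...]]. A call has 1 to 20 rows; each row is the pose to reach, as a shift and turn from the pose commanded when the call began, along the tool's axes at that moment; what a row does not reach only later rows make up. A row lasts 1/10 s, in which the tool goes at most 50 mm and 8.59 degrees, less where a joint would pass 70% of its speed; a pose out of reach is approached as far as the arm can. A call with a gripper value outside its range is refused whole. The fingers move at their own pace and stop on an object; the grip force is fixed at half the most. Time passes only in rows, so rows that repeat a pose let the fingers close. It gives the time, the measured TCP pose, the force and the opening at its end, in the units of the state.
- manip.state(): the state, without advancing time (a new reading comes with each control period).
- viewer.read_camera(name): name is "scene" or "top" or "wrist"; returns the picture (384x512x3 uint8, blue, green, red); there is no depth.
- viewer.camera_info(name): a dict with "fx", "fy", "cx", "cy" (pixels), "D" ([k1, k2, p1, p2, k3] as OpenCV has them; the pictures are not rectified), "world_to_cam" (4x4, takes a point from world to camera coordinates). Camera axes: x right, y up, looking along -z (the intrinsics and any distortion apply to the point x, -y, -z); pixel columns grow to the right and rows downward; lengths in m; the calibration is good to about 2 mm. A picture is of the moment at which its call begins: read the wrist's pose just before it. camera_info takes no time and is no camera call; for the wrist camera it gives the pose at the moment of the call.
- manip.job_done(): hands the job in, once; it reports no verdict.
The state is a dict: "time": time; "q": joint angles; "dq": joint speeds; "tau": joint torques, N m; "tcp_pos": TCP position; "tool_rot": TCP orientation; "wrist_force": force on the tool from outside, world axes, zero at the start; "moment": the same for the moment, N m; "grip_width": finger opening in m.
Only numpy, scipy, OpenCV 4.12 (cv2) and the standard library are available. Lean on these libraries where they do the work, as an engineer would, in place of code of your own. Each camera call takes 0.05 s, during which the arm holds its last target. There are 200 camera calls.

### The job

Clear up after the titration: lay the two tubing clamps whose jaws are ratcheted shut in the red tray and the clamp with open jaws in the green tray, each lying flat on the tray's floor and not on top of another, and stand both small reagent bottles (the amber and the clear one) upright in the black tray. Set the glass bottles down, do not drop them, and leave the conical flask standing where it is.

Things in the scene. Friction and masses are not known exactly. Their poses are not given: they have to be found in the camera images.
- shut_blue_mid (a point): blue rigid plastic scissor-type tubing clamp with finger rings, lying flat, 120 mm long, 60 g, arms 6-8 mm high; grip the square pivot block where the arms cross (20 x 20 mm, 16 mm high) across its y sides. Point: middle of the block, 8 mm above the underside; x to the jaw tips (58 mm off; rings end 62 mm the other way), z up. Jaws ratcheted SHUT, 49 mm wide over the rings
- shut_orange_mid (a point): orange rigid plastic scissor-type tubing clamp with finger rings, lying flat, 120 mm long, 60 g, arms 6-8 mm high; grip the square pivot block where the arms cross (20 x 20 mm, 16 mm high) across its y sides. Point: middle of the block, 8 mm above the underside; x to the jaw tips (58 mm off; rings end 62 mm the other way), z up. Jaws ratcheted SHUT, 49 mm wide over the rings
- open_blue_mid (a point): blue rigid plastic scissor-type tubing clamp with finger rings, lying flat, 120 mm long, 60 g, arms 6-8 mm high; grip the square pivot block where the arms cross (20 x 20 mm, 16 mm high) across its y sides. Point: middle of the block, 8 mm above the underside; x to the jaw tips (58 mm off; rings end 62 mm the other way), z up. Jaws OPEN in a V, tips 30 mm apart; 75 mm over the rings
- amber_mid (a point): small upright reagent bottle, amber glass, black cap, paper label: straight round body 36 mm in diameter below a narrower neck and cap, 75 mm high in all, 70 g; grip the body at about half height or a little lower. Point: on its axis at half height, 37.5 mm above its underside; z up
- clear_mid (a point): small upright reagent bottle, clear glass, blue cap, paper label: straight round body 36 mm in diameter below a narrower neck and cap, 75 mm high in all, 70 g; grip the body at about half height or a little lower. Point: on its axis at half height, 37.5 mm above its underside; z up
- tray_red: red shallow open tray for clamps that are ratcheted shut: 158 mm (x) by 138 mm (y) outside, 150 by 130 mm inside, walls 4 mm thick, rim 16 mm above the bench, inner floor 4 mm above the bench; it does not move. Origin: the centre of its underside, on the bench; x along its long side, z up
- tray_green: green shallow open tray for clamps whose jaws are open: 158 mm (x) by 138 mm (y) outside, 150 by 130 mm inside, walls 4 mm thick, rim 16 mm above the bench, inner floor 4 mm above the bench; it does not move. Origin: the centre of its underside, on the bench; x along its long side, z up
- tray_black: black shallow open tray for reagent bottles: 158 mm (x) by 138 mm (y) outside, 150 by 130 mm inside, walls 4 mm thick, rim 16 mm above the bench, inner floor 4 mm above the bench; it does not move. Origin: the centre of its underside, on the bench; x along its long side, z up
- flask_mid (a point): empty conical glass flask standing on the bench among the other things, 64 mm across the foot, 100 mm high, 120 g; to be left where it stands. Point: on its axis, 50 mm above its underside
There are look-alikes about, which are no part of the job. What is shaped like the part that bears open_blue_mid but yellow is not meant.

How it is judged:
By the outcome, as a careful person would: the job done as asked, in the order asked, and still so for the second after the job is handed in, with the robot touching nothing.
It also fails if it takes over 136 s, if anything falls off the work surface, if the arm or the gripper's body presses on something with over 40 N, if the wrist force passes 120 N, or if a joint passes its speed limit or range.

## Working session

There is one attempt and no reset: what is moved stays moved. The work goes in short steps, Python scripts to look and compute and a tool call to move; the robot and the scene stay as the last step left them, time stands still between calls to the robot, and variables do not carry over. Pictures are saved under pics/ and viewed, on a budget of 14 in all, crops included, one or two more only if the job needs it, and the job is handed in when it is done.

Besides the shell and the picture viewer there is one more tool, called after "Request:" by a JSON object that holds its "fn" and its "kwargs", one argument or row to a line. step_arm: Moves the arm, as the interface text tells. Its arguments: {"type":"object","properties":{"steps":{"type":"array"}},"required":["steps"]}

```bash
mkdir -p pics; ls
python3 - <<'E'
from bench import manip, viewer
import cv2,json
for n in("top","scene"):
    cv2.imwrite(f"pics/{n}0.png",viewer.read_camera(n)); 
    i=viewer.camera_info(n); print(n,i)
print(manip.state())
E
```

```text
pics
top {'fx': 356.46741370638927, 'fy': 356.46741370638927, 'cx': 259.1017288132451, 'cy': 189.70056843933483, 'D': array([-0.1014345,  0.       ,  0.       ,  0.       ,  0.       ]), 'world_to_cam': array([[-0.00301844, -0.99996608, -0.00766352,  0.01139274],
       [ 0.99849913, -0.00343291,  0.05465992, -0.4949071 ],
       [-0.05468438, -0.00748704,  0.99847562, -0.95240827],
       [ 0.        ,  0.        ,  0.        ,  1.        ]])}
scene {'fx': 406.1276418249626, 'fy': 406.1276418249626, 'cx': 248.92016532685662, 'cy': 186.29961748715348, 'D': array([-0.02851763,  0.        ,  0.        ,  0.        ,  0.        ]), 'world_to_cam': array([[ 6.29954260e-01,  7.76632236e-01, -2.69334469e-05,
        -3.19902083e-01],
       [-5.64592159e-01,  4.57984762e-01,  6.86648128e-01,
         2.35923436e-01],
       [ 5.33285406e-01, -4.32541707e-01,  7.26989923e-01,
        -1.41350889e+00],
       [ 0.00000000e+00,  0.00000000e+00,  0.00000000e+00,
         1.00000000e+00]])}
{'time': 0.1, 'q': array([ 6.66944175e+01,  1.64500979e+01,  9.04137236e+01, -2.82960585e-04,
        7.32595607e+01, -8.59286813e+00]), 'dq': array([ 0.07452135, -0.08570429, -0.2546336 , -0.10070297, -0.03871835,
        0.02459412]), 'tau': array([ 5.60389981e-04, -4.07298625e+01, -2.93697631e+01, -1.23630302e-04,
        3.43688283e-03, -1.37022076e-05]), 'tcp_pos': array([0.17114975, 0.65232878, 0.23007192]), 'tool_rot': array([[-9.67211646e-01,  2.53970299e-01, -8.47626086e-04],
       [ 2.53971516e-01,  9.67209672e-01, -1.97959169e-03],
       [ 3.17074655e-04, -2.12995702e-03, -9.99997681e-01]]), 'wrist_force': array([ 0.0415151 ,  0.03837336, -1.02620916]), 'moment': array([-0.02780077,  0.0077672 , -0.02187768]), 'grip_width': 0.08529087132897145}
```

View pics/top0.png

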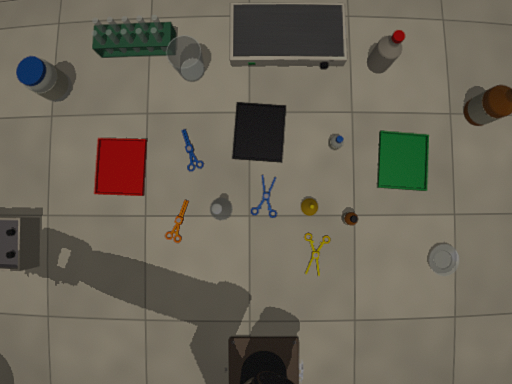

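View pics/scene0.png

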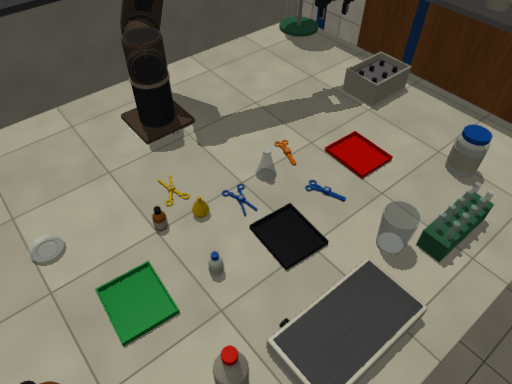

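The top picture shows these things:
- Blue shut clamp at (190,150), orange shut clamp at (178,222), blue open clamp at (265,197).
- Yellow look-alike clamp at (316,254), which I leave alone.
- Clear bottle with blue cap at (336,142) and amber bottle at (350,218). Look-alikes for the bottles are the yellow flask-like thing at (310,206), the big amber bottle at (490,103), the red-capped bottle at (385,50) and the blue-lidded jar at (35,75).
- Flask at (219,208).
- Trays: red (121,167), green (403,160), black (259,132).

Next I measure them.

```bash
cat > h.py <<'E'
from bench import manip, viewer
import cv2, numpy as np
def cast(info,px,z):
    K=np.array([[info["fx"],0,info["cx"]],[0,info["fy"],info["cy"]],[0,0,1]])
    u=cv2.undistortPoints(np.float64(px).reshape(-1,1,2),K,np.float64(info["D"])).reshape(-1,2)
    W=np.array(info["world_to_cam"]);R,t=W[:3,:3],W[:3,3]
    d=np.c_[u[:,0],-u[:,1],-np.ones(len(u))]@R; o=-R.T@t
    return o+d*((z-o[2])/d[:,2])[:,None]
def proj(info,P):
    W=np.array(info["world_to_cam"]);K=np.array([[info["fx"],0,info["cx"]],[0,info["fy"],info["cy"]],[0,0,1]])
    P=np.atleast_2d(P)@W[:3,:3].T+W[:3,3]
    return cv2.projectPoints((P*[1,-1,-1]).reshape(-1,1,3),np.zeros(3),np.zeros(3),K,np.float64(info["D"]))[0].reshape(-1,2)
HSV=dict(blue=((100,110,60),(125,255,255)),orange=((5,150,110),(18,255,255)),red=((0,180,90),(4,255,255)),green=((55,150,60),(75,255,255)),black=((0,0,0),(180,255,40)),amber=((5,90,25),(18,255,150)))
def blob(im,col,win):
    "largest blob of a colour in x0,y0,x1,y1; pixels"
    m=cv2.inRange(cv2.cvtColor(im,cv2.COLOR_BGR2HSV),*HSV[col]); w=np.zeros_like(m); x0,y0,x1,y1=win; w[y0:y1,x0:x1]=m[y0:y1,x0:x1]
    w2=cv2.dilate(w,np.ones((3,3)))
    n,l,s,c=cv2.connectedComponentsWithStats(w2); k=1+np.argmax(s[1:,4])
    return np.argwhere((l==k)&(w>0))[:,::-1].astype(float)
def clamp(info,px,z=.005):
    P=cast(info,px,z)[:,:2]
    c,(w,h),a=cv2.minAreaRect(P.astype(np.float32)*1000)
    q=P-P.mean(0); ev,V=np.linalg.eigh(q.T@q); 
    return P,c,(w,h),a,V[:,1]
E
python3 - <<'E'
from h import *
im=cv2.imread("pics/top0.png"); I=viewer.camera_info("top")
for n,c,w in(("shutblue","blue",(170,115,215,180)),("orange","orange",(155,190,200,250)),("openblue","blue",(240,165,290,225))):
    p=blob(im,c,w);P,ce,wh,a,v=clamp(I,p); print(n,len(p),p.mean(0),"mean",P.mean(0).round(4),"rect",np.round(ce),np.round(wh),round(a,1),"ax",np.degrees(np.arctan2(v[1],v[0])).round(1))
for c,w in(("red",(85,125,160,205)),("green",(365,120,440,200)),("black",(225,95,295,170))):
    p=blob(im,c,w);P,ce,wh,a,v=clamp(I,p,.01);print(c,len(p),"rect",np.round(ce),np.round(wh),round(a,1))
p=blob(im,"blue",(325,130,350,152));print("clearcap",len(p),p.mean(0),cast(I,[p.mean(0)],.073))
p=blob(im,"amber",(335,205,365,230));print("amber",len(p),p.mean(0),cast(I,[p.mean(0)],.05))
a=cv2.resize(im[110:270,150:300],None,fx=4,fy=4,interpolation=2);b=cv2.resize(im[125:235,300:370],None,fx=2.8,fy=2.8*640/308,interpolation=2) if 0 else cv2.resize(im[120:280,300:350+10],None,fx=4,fy=4,interpolation=2)
o=np.hstack([a,b])[:600]; o=cv2.resize(o,(800,int(o.shape[0]*800/o.shape[1])));cv2.imwrite("pics/crop0.png",o)
s=manip.state(); W=np.array(viewer.camera_info("wrist")["world_to_cam"]); print(viewer.camera_info("wrist")); print("campos",-W[:3,:3].T@W[:3,3]-s["tcp_pos"], s["tool_rot"].T@(-W[:3,:3].T@W[:3,3]-s["tcp_pos"]))
E
```

```text
shutblue 206 [190.34951456 152.10679612] mean [0.6004 0.1999] rect [609. 195.] [115.  44.] 8.6 ax -161.7
orange 212 [177.38679245 223.04245283] mean [0.4046 0.2342] rect [413. 238.] [ 44. 118.] 78.5 ax 159.5
openblue 175 [265.24       200.03428571] mean [ 0.4672 -0.0068] rect [479.  -9.] [ 69. 109.] 80.9 ax 173.8
red 2534 rect [562. 399.] [137. 157.] 87.7
green 2576 rect [ 575. -391.] [137. 156.] 85.6
black 2754 rect [656.  10.] [135. 157.] 85.5
clearcap 36 [339.22222222 138.88888889] [[ 0.62213468 -0.19755412  0.073     ]]
amber 103 [349.44660194 217.96116505] [[ 0.41826265 -0.22607022  0.05      ]]
{'fx': 277.537927938674, 'fy': 277.537927938674, 'cx': 253.74989692666898, 'cy': 194.44829247725235, 'D': array([-0.05024893,  0.        ,  0.        ,  0.        ,  0.        ]), 'world_to_cam': array([[ 0.25440415,  0.96709316, -0.00305584, -0.67422681],
       [-0.91431113,  0.23948722, -0.32662061,  0.0415596 ],
       [-0.31514072,  0.08588763,  0.94515059, -0.38291843],
       [ 0.        ,  0.        ,  0.        ,  1.        ]])}
campos [-0.08229843  0.02264632  0.14335755] [ 0.08539697  0.00069704 -0.14333229]
```

View pics/crop0.png

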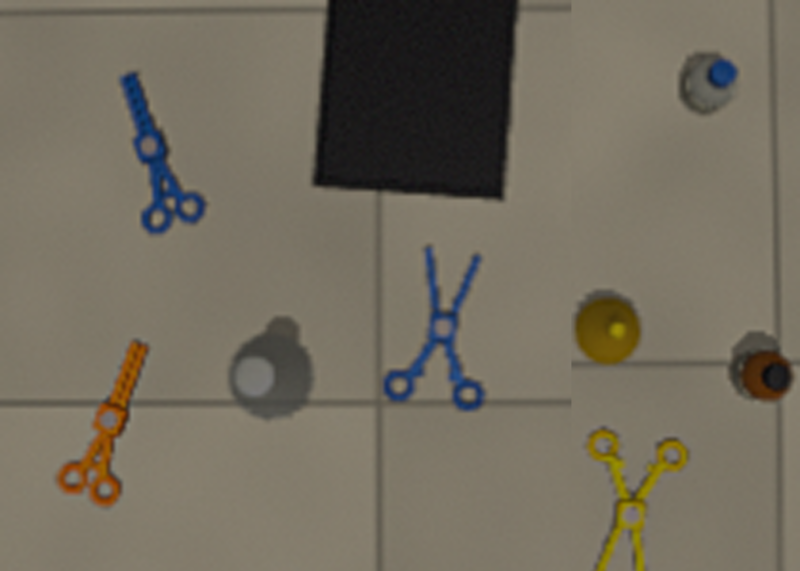

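The crop confirms the choice: shut blue block at crop (150,147), orange block at (109,419), open blue block at (443,326). Clear bottle at (707,80), amber at (768,375). The yellow clamp and yellow flask are look-alikes and stay put.

```bash
cat >> h.py <<'E'
def ang(v): return np.degrees(np.arctan2(v[1],v[0]))
def go(x,y,z,a):
    "shift in tool axes and rz to put TCP at x,y,z with tool x at angle a (or a+180)"
    s=manip.state();R=np.array(s["tool_rot"]);p=s["tcp_pos"];c=ang(R[:,0]);q1=np.degrees(np.arctan2(y,x))
    print("to",np.round([x,y,z,a],4),"shift",np.round(R.T@(np.array([x,y,z])-p),4))
    q6n=s["q"][5]
    for t in(a,a+180):
        q6=(q1+90-t+180)%360-180
        rz=-( (q1-q6+90) - (s["q"][0]-q6n+90))  # continuous, via joints
        print("  toolx",round(t%360,1),"q6",round(q6,1),"rz deg",round(rz,1),"rad",round(np.radians(rz),3))
E
python3 - <<'E'
from h import *
I=viewer.camera_info("top")
f=lambda u,v:(150+u/3.81,110+v/3.81)
D={}
for n,b,t,r in(("blue",(150,147),(129,76),(172,212)),("orange",(109,419),(141,343),(88,481)),("open",(443,326),(453.5,252),(434,390))):
    B=cast(I,[f(*b)],.016)[0];T=cast(I,[f(*t)],.006)[0];Rr=cast(I,[f(*r)],.006)[0]
    print(n,B.round(4),"yaw tip-ring",ang(T-Rr).round(1),"tip-block",ang(T-B).round(1),np.linalg.norm(T-B)); 
    go(B[0],B[1],.12,ang(T-Rr))
print("flask",cast(I,[(150+272/3.81,110+375/3.81)],0.01))
E
```

```text
blue [0.6083 0.2004 0.016 ] yaw tip-ring 18.1 tip-block 18.6 0.05815558668200717
to [ 0.6083  0.2004  0.12   18.121 ] shift [-0.5376 -0.3258  0.1106]
  toolx 18.1 q6 90.1 rz deg 147.2 rad 2.569
  toolx 198.1 q6 -89.9 rz deg -32.8 rad -0.573
orange [0.4134 0.2283 0.016 ] yaw tip-ring -21.0 tip-block -20.8 0.05894615775658715
to [  0.4134   0.2283   0.12   -20.9896] shift [-0.342  -0.3484  0.1107]
  toolx 339.0 q6 139.9 rz deg 186.3 rad 3.251
  toolx 159.0 q6 -40.1 rz deg 6.3 rad 0.11
open [ 0.4789 -0.0095  0.016 ] yaw tip-ring -8.3 tip-block -8.4 0.0550381375677394
to [ 0.4789 -0.0095  0.12   -8.2698] shift [-0.4658 -0.5618  0.1111]
  toolx 351.7 q6 97.1 rz deg 173.6 rad 3.029
  toolx 171.7 q6 -82.9 rz deg -6.4 rad -0.112
flask [[0.44451657 0.11248317 0.01      ]]
```

Request:
{"fn": "step_arm", "kwargs": {
  "steps": [
    [[-1, -0.538, -0.326, 0.111, 0, 0, -0.573], [-1, -0.538, -0.326, 0.111, 0, 0, -0.573], [-1, -0.538, -0.326, 0.111, 0, 0, -0.573], [-1, -0.538, -0.326, 0.111, 0, 0, -0.573], [-1, -0.538, -0.326, 0.111, 0, 0, -0.573], [-1, -0.538, -0.326, 0.111, 0, 0, -0.573], [-1, -0.538, -0.326, 0.111, 0, 0, -0.573], [-1, -0.538, -0.326, 0.111, 0, 0, -0.573], [-1, -0.538, -0.326, 0.111, 0, 0, -0.573], [-1, -0.538, -0.326, 0.111, 0, 0, -0.573], [-1, -0.538, -0.326, 0.111, 0, 0, -0.573], [-1, -0.538, -0.326, 0.111, 0, 0, -0.573], [-1, -0.538, -0.326, 0.111, 0, 0, -0.573], [-1, -0.538, -0.326, 0.111, 0, 0, -0.573], [-1, -0.538, -0.326, 0.111, 0, 0, -0.573], [-1, -0.538, -0.326, 0.111, 0, 0, -0.573], [-1, -0.538, -0.326, 0.111, 0, 0, -0.573], [-1, -0.538, -0.326, 0.111, 0, 0, -0.573]]
  ]
}}

```text
time: 1.9
tcp_pos: [0.6083, 0.2021, 0.1207]
tool_rot: [[-0.95, -0.313, 0.0], [-0.313, 0.95, 0.0], [-0.0, 0.0, -1.0]]
wrist_force: [0.2, 0.1, -0.4]
grip_width: 0.0853
```

```bash
cat >> h.py <<'E'
def wrist(name,col=None,win=(0,0,512,384)):
    I=viewer.camera_info("wrist"); im=viewer.read_camera("wrist"); cv2.imwrite(f"pics/{name}.png",im); return I,im
def wclamp(name,col,win=(0,0,512,384)):
    "block from the mask's extent along its long axis; returns block xy and yaw to the tips"
    I,im=wrist(name);p=blob(im,col,win);P=cast(I,p,.006)[:,:2]
    c,(w,h),a=cv2.minAreaRect(P.astype(np.float32)*1000); u=np.radians(a if w>h else a+90); u=np.array([np.cos(u),np.sin(u)])
    c=np.array(c)/1000; v=np.array([-u[1],u[0]])
    e=(P-c)@u; wd=lambda s:np.ptp(((P-c)@v)[s])
    if wd(e>.035)>wd(e<-.035): u=-u
    B=c+.002*u; print("block",B.round(4),"yaw",ang(u).round(1),"size mm",round(w),round(h),"px",len(p),"win",p.min(0),p.max(0),"blockpx",proj(I,[*B,.016]).round()); return B,ang(u)
E
python3 - <<'E'
from h import *
B,a=wclamp("w1","blue"); go(*B,.003,a); print(manip.state()["tcp_pos"])
E
```

```text
block [0.6109 0.2033] yaw 18.2 size mm 119 46 px 1886 win [228. 129.] [278. 245.] blockpx [[253. 196.]]
to [6.10900e-01 2.03300e-01 3.00000e-03 1.82014e+01] shift [-0.0027  0.0004  0.1177]
  toolx 18.2 q6 90.2 rz deg 180.0 rad 3.142
  toolx 198.2 q6 -89.8 rz deg 0.0 rad 0.0
[0.6083939  0.20200503 0.12070116]
```

View pics/w1.png

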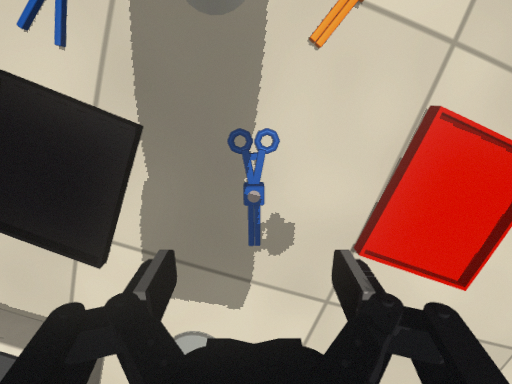

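The wrist view shows the shut blue clamp, block at (254,194), which agrees with my projection (253,196). Grasping.

Request:
{"fn": "step_arm", "kwargs": {
  "steps": [
    [[-0.5, -0.003, 0, 0.045, 0, 0, 0], [-0.3, -0.003, 0, 0.085, 0, 0, 0], [-0.2, -0.003, 0, 0.105, 0, 0, 0], [-0.2, -0.003, 0, 0.114, 0, 0, 0], [-0.2, -0.003, 0, 0.1175, 0, 0, 0], [-0.2, -0.003, 0, 0.1175, 0, 0, 0], [1, -0.003, 0, 0.1175, 0, 0, 0], [1, -0.003, 0, 0.1175, 0, 0, 0], [1, -0.003, 0, 0.1175, 0, 0, 0], [1, -0.003, 0, 0.1175, 0, 0, 0], [1, -0.003, 0, 0.1175, 0, 0, 0], [1, -0.003, 0, 0.1175, 0, 0, 0], [1, -0.003, 0, 0.1175, 0, 0, 0], [1, -0.003, 0, 0.11, 0, 0, 0], [1, -0.003, 0, 0.09, 0, 0, 0], [1, -0.003, 0, 0.05, 0, 0, 0], [1, -0.003, 0, 0.05, 0, 0, 0]]
  ]
}}

```text
time: 3.65
tcp_pos: [0.6156, 0.2025, 0.0766]
tool_rot: [[-0.95, -0.311, 0.011], [-0.311, 0.95, 0.002], [-0.011, -0.002, -1.0]]
wrist_force: [1.3, 0.2, 0.4]
grip_width: 0.0183
```

Run:
```python
from h import *
I=viewer.camera_info("top");im=cv2.imread("pics/top0.png")
# trays: centre and long axis from the outline at rim height
for c,w in(("red",(85,125,160,205)),("green",(365,120,440,200)),("black",(225,95,295,170))):
    p=blob(im,c,w);P,ce,(a,b),t,v=clamp(I,p,.012); t=t+90 if b>a else t; t=(t+90)%180-90; C=np.array(ce)/1000
    u=np.array([np.cos(np.radians(t)),np.sin(np.radians(t))]);v=np.array([-u[1],u[0]])
    print(c,C.round(4),"long axis",round(t,1),"+-28y:",(C+.028*v).round(4),(C-.028*v).round(4),"+-35x:",(C+.035*u).round(4),(C-.035*u).round(4))
    if c=="red": go(*(C+.030*v),.06,t)
s=manip.state();print(s["grip_width"],s["tcp_pos"],s["wrist_force"])
```

```text
red [0.5619 0.3981] long axis -2.3 +-28y: [0.5631 0.426 ] [0.5608 0.3701] +-35x: [0.5969 0.3967] [0.527  0.3995]
to [ 0.5631  0.428   0.06   -2.2935] shift [-0.0201  0.2307  0.0164]
  toolx 357.7 q6 129.5 rz deg 200.4 rad 3.498
  toolx 177.7 q6 -50.5 rz deg 20.4 rad 0.356
green [ 0.5749 -0.39  ] long axis -4.4 +-28y: [ 0.577  -0.3621] [ 0.5727 -0.4179] +-35x: [ 0.6098 -0.3927] [ 0.54   -0.3874]
black [0.6551 0.01  ] long axis -4.5 +-28y: [0.6573 0.0379] [ 0.6529 -0.018 ] +-35x: [0.69   0.0072] [0.6202 0.0127]
0.01833466211175083 [0.61563878 0.20251708 0.07656598] [1.31955103 0.19017372 0.41733676]
```

Request:
{"fn": "step_arm", "kwargs": {
  "steps": [
    [[1, -0.018, 0.231, 0.0, 0, 0, 0.356], [1, -0.018, 0.231, 0.0, 0, 0, 0.356], [1, -0.018, 0.231, 0.0, 0, 0, 0.356], [1, -0.018, 0.231, 0.0, 0, 0, 0.356], [1, -0.018, 0.231, 0.0, 0, 0, 0.356], [1, -0.018, 0.231, 0.0, 0, 0, 0.356], [1, -0.018, 0.231, 0.0, 0, 0, 0.356], [1, -0.018, 0.231, 0.0, 0, 0, 0.356], [1, -0.018, 0.231, 0.0, 0, 0, 0.356]]
  ]
}}

```text
time: 4.55
tcp_pos: [0.5575, 0.4254, 0.07]
tool_rot: [[-0.999, 0.042, -0.001], [0.042, 0.999, -0.001], [0.001, -0.001, -1.0]]
wrist_force: [0.2, -0.8, -1.4]
grip_width: 0.0178
```

Run:
```python
from h import *
I,im=wrist("w2");go(.5631,.428,.008,-2.3);s=manip.state();print(s["grip_width"],s["wrist_force"],s["tool_rot"].round(3))
```

```text
to [ 0.5631  0.428   0.008  -2.3   ] shift [-0.0054  0.0028  0.0621]
  toolx 357.7 q6 129.5 rz deg 179.9 rad 3.14
  toolx 177.7 q6 -50.5 rz deg -0.1 rad -0.002
0.018129130552943545 [ 0.88810497 -0.73991917 -0.43892356] [[-0.999  0.042 -0.   ]
 [ 0.042  0.999 -0.   ]
 [ 0.    -0.    -1.   ]]
```

View pics/w2.png

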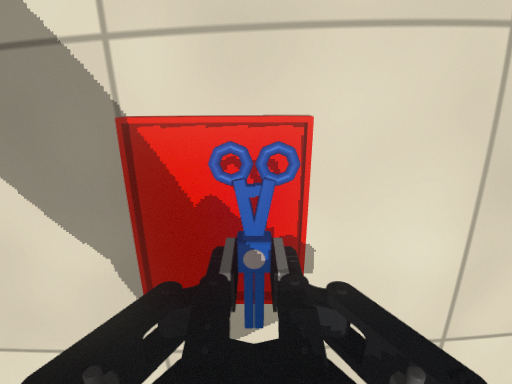

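The clamp is held level and square over the red tray, whose rim corners are at (122,118) and (312,116). I check the tray position against these, then lower.

Run:
```python
from h import *
I=viewer.camera_info("wrist");a=cast(I,[(118,117),(313,115)],.016);print(a, np.linalg.norm(a[1]-a[0]),ang(a[1]-a[0])-90)
u=ang(a[1]-a[0])-90;u=np.radians(u);print("centre",a.mean(0)[:2]+.079*np.array([np.cos(u),np.sin(u)]))
im=cv2.imread("pics/w2.png");p=blob(im,"blue",(180,130,330,340));t=p[p[:,1]<200];print("clamp y at z.075:",cast(I,[t.mean(0)],.073),"tcp",manip.state()["tcp_pos"])
```

```text
[[0.479631   0.33467376 0.016     ]
 [0.48453538 0.4701207  0.016     ]] 0.13553570351751207 -2.0737102445796722
centre [0.56103145 0.3995386 ]
clamp y at z.075: [[0.50719258 0.42844339 0.073     ]] tcp [0.55764005 0.42549264 0.07012443]
```

Request:
{"fn": "step_arm", "kwargs": {
  "steps": [
    [[1, -0.0055, 0.002, 0.025, 0, 0, 0], [1, -0.0055, 0.002, 0.045, 0, 0, 0], [1, -0.0055, 0.002, 0.055, 0, 0, 0], [1, -0.0055, 0.002, 0.06, 0, 0, 0], [1, -0.0055, 0.002, 0.0625, 0, 0, 0], [1, -0.0055, 0.002, 0.0625, 0, 0, 0], [1, -0.0055, 0.002, 0.0625, 0, 0, 0], [0.3, -0.0055, 0.002, 0.0625, 0, 0, 0], [0.3, -0.0055, 0.002, 0.0625, 0, 0, 0], [0.3, -0.0055, 0.002, 0.0625, 0, 0, 0], [0.3, -0.0055, 0.002, 0.055, 0, 0, 0], [0.3, -0.0055, 0.002, 0.03, 0, 0, 0], [0.3, -0.0055, 0.002, -0.02, 0, 0, 0], [-0.6, -0.0055, 0.002, -0.05, 0, 0, 0], [-1, -0.0055, 0.002, -0.05, 0, 0, 0], [-1, -0.0055, 0.002, -0.05, 0, 0, 0]]
  ]
}}

```text
time: 6.2
tcp_pos: [0.5633, 0.4292, 0.1222]
tool_rot: [[-0.999, 0.04, 0.003], [0.04, 0.999, 0.001], [-0.003, 0.002, -1.0]]
wrist_force: [-0.1, 0.1, -0.4]
grip_width: 0.0724
```

Run:
```python
from h import *
print(manip.state()["grip_width"])
wclamp("w3","blue"); go(.4134,.2283,.12,-21)
```

```text
0.07241966797158078
block [0.5616 0.4298] yaw -2.3 size mm 47 121 px 1888 win [228. 123.] [279. 241.] blockpx [[253. 191.]]
to [  0.4134   0.2283   0.12   -21.    ] shift [ 1.408e-01 -2.060e-01  2.000e-04]
  toolx 339 q6 139.9 rz deg 198.7 rad 3.468
  toolx 159 q6 -40.1 rz deg 18.7 rad 0.327
```

View pics/w3.png

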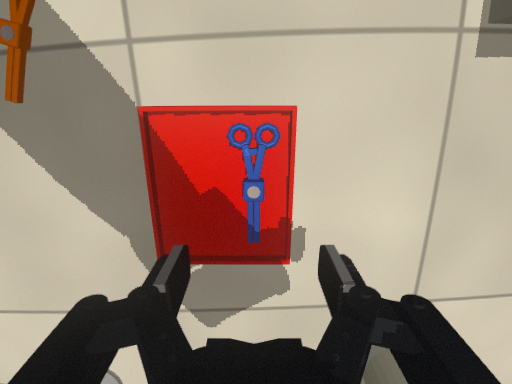

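The blue clamp lies flat in the red tray, block at (254,191). Next is orange.

Request:
{"fn": "step_arm", "kwargs": {
  "steps": [
    [[-1, 0.141, -0.205, 0, 0, 0, 0.327], [-1, 0.141, -0.205, 0, 0, 0, 0.327], [-1, 0.141, -0.205, 0, 0, 0, 0.327], [-1, 0.141, -0.205, 0, 0, 0, 0.327], [-1, 0.141, -0.205, 0, 0, 0, 0.327], [-1, 0.141, -0.205, 0, 0, 0, 0.327], [-1, 0.141, -0.205, 0, 0, 0, 0.327], [-1, 0.141, -0.205, 0, 0, 0, 0.327], [-1, 0.141, -0.205, 0, 0, 0, 0.327], [-1, 0.141, -0.205, 0, 0, 0, 0.327]]
  ]
}}

```text
time: 7.25
tcp_pos: [0.4145, 0.2303, 0.1205]
tool_rot: [[-0.934, 0.358, 0.0], [0.358, 0.934, 0.0], [-0.0, 0.0, -1.0]]
wrist_force: [-0.4, 0.1, 0.2]
grip_width: 0.0855
```

Run:
```python
from h import *
B,a=wclamp("w4","orange"); go(*B,.003,a)
```

```text
block [0.4145 0.2312] yaw -19.1 size mm 47 120 px 2003 win [227. 125.] [278. 243.] blockpx [[254. 194.]]
to [ 4.14500e-01  2.31200e-01  3.00000e-03 -1.90655e+01] shift [0.0003 0.001  0.1174]
  toolx 340.9 q6 138.2 rz deg 178.1 rad 3.108
  toolx 160.9 q6 -41.8 rz deg -1.9 rad -0.033
```

Request:
{"fn": "step_arm", "kwargs": {
  "steps": [
    [[-0.5, 0, 0.001, 0.045, 0, 0, -0.033], [-0.3, 0, 0.001, 0.085, 0, 0, -0.033], [-0.2, 0, 0.001, 0.105, 0, 0, -0.033], [-0.2, 0, 0.001, 0.114, 0, 0, -0.033], [-0.2, 0, 0.001, 0.1175, 0, 0, -0.033], [-0.2, 0, 0.001, 0.1175, 0, 0, -0.033], [1, 0, 0.001, 0.1175, 0, 0, -0.033], [1, 0, 0.001, 0.1175, 0, 0, -0.033], [1, 0, 0.001, 0.1175, 0, 0, -0.033], [1, 0, 0.001, 0.1175, 0, 0, -0.033], [1, 0, 0.001, 0.1175, 0, 0, -0.033], [1, 0, 0.001, 0.1175, 0, 0, -0.033], [1, 0, 0.001, 0.1175, 0, 0, -0.033], [1, 0, 0.001, 0.11, 0, 0, -0.033], [1, 0, 0.001, 0.09, 0, 0, -0.033], [1, 0, 0.001, 0.05, 0, 0, -0.033], [1, 0, 0.001, 0.05, 0, 0, -0.033], [1, 0, 0.001, 0.05, 0, 0, -0.033]]
  ]
}}

```text
time: 9.1
tcp_pos: [0.4145, 0.2306, 0.0714]
tool_rot: [[-0.945, 0.328, 0.002], [0.328, 0.945, 0.001], [-0.002, 0.001, -1.0]]
wrist_force: [-0.2, -0.7, -1.6]
grip_width: 0.0183
```

Run:
```python
from h import *
go(.5605,.3710,.07,-2.2); print(manip.state()["grip_width"])
```

```text
to [ 0.5605  0.371   0.07   -2.2   ] shift [-0.092   0.1804  0.0018]
  toolx 357.8 q6 125.7 rz deg 163.1 rad 2.846
  toolx 177.8 q6 -54.3 rz deg -16.9 rad -0.295
0.018318882609638185
```

Request:
{"fn": "step_arm", "kwargs": {
  "steps": [
    [[1, -0.092, 0.18, 0, 0, 0, -0.295], [1, -0.092, 0.18, 0, 0, 0, -0.295], [1, -0.092, 0.18, 0, 0, 0, -0.295], [1, -0.092, 0.18, 0, 0, 0, -0.295], [1, -0.092, 0.18, 0, 0, 0, -0.295], [1, -0.092, 0.18, 0, 0, 0, -0.295], [1, -0.092, 0.18, 0, 0, 0, -0.295], [1, -0.092, 0.18, 0, 0, 0, -0.295], [1, -0.092, 0.18, 0, 0, 0, -0.295]]
  ]
}}

```text
time: 10.0
tcp_pos: [0.5591, 0.3696, 0.0705]
tool_rot: [[-0.999, 0.039, -0.0], [0.039, 0.999, -0.0], [0.0, -0.0, -1.0]]
wrist_force: [-0.4, 0.2, -1.2]
grip_width: 0.0183
```

Run:
```python
from h import *
go(.5605,.3710,.0077,-2.2); print(manip.state()["grip_width"])
I,im=wrist("w5");p=blob(im,"orange",(150,100,350,384));t=p[p[:,1]<210];z=manip.state()["tcp_pos"][2]+.003;print(cast(I,[t.mean(0)],z))
```

```text
to [ 0.5605  0.371   0.0077 -2.2   ] shift [-0.0014  0.0015  0.0628]
  toolx 357.8 q6 125.7 rz deg 179.9 rad 3.141
  toolx 177.8 q6 -54.3 rz deg -0.1 rad -0.001
0.018265178145644514
[[0.51092511 0.37243848 0.07376424]]
```

Request:
{"fn": "step_arm", "kwargs": {
  "steps": [
    [[1, -0.001, 0, 0.025, 0, 0, 0], [1, -0.001, 0, 0.045, 0, 0, 0], [1, -0.001, 0, 0.055, 0, 0, 0], [1, -0.001, 0, 0.06, 0, 0, 0], [1, -0.001, 0, 0.063, 0, 0, 0], [1, -0.001, 0, 0.063, 0, 0, 0], [1, -0.001, 0, 0.063, 0, 0, 0], [0.3, -0.001, 0, 0.063, 0, 0, 0], [0.3, -0.001, 0, 0.063, 0, 0, 0], [0.3, -0.001, 0, 0.063, 0, 0, 0], [0.3, -0.001, 0, 0.055, 0, 0, 0], [0.3, -0.001, 0, 0.03, 0, 0, 0], [0.3, -0.001, 0, -0.02, 0, 0, 0], [-0.6, -0.001, 0, -0.05, 0, 0, 0], [-1, -0.001, 0, -0.05, 0, 0, 0], [-1, -0.001, 0, -0.05, 0, 0, 0]]
  ]
}}

```text
time: 11.65
tcp_pos: [0.5614, 0.3706, 0.122]
tool_rot: [[-0.999, 0.039, 0.002], [0.039, 0.999, 0.001], [-0.002, 0.001, -1.0]]
wrist_force: [-0.1, 0.0, -0.1]
grip_width: 0.0719
```

Run:
```python
from h import *
wclamp("w6","orange"); go(.481,-.0075,.17,-8.3)
```

```text
block [0.5598 0.3629] yaw -12.2 size mm 49 124 px 2367 win [227. 124.] [281. 244.] blockpx [[245. 192.]]
to [ 4.81e-01 -7.50e-03  1.70e-01 -8.30e+00] shift [ 0.0647 -0.3805 -0.0499]
  toolx 351.7 q6 97.4 rz deg 186.1 rad 3.248
  toolx 171.7 q6 -82.6 rz deg 6.1 rad 0.106
```

View pics/w6.png

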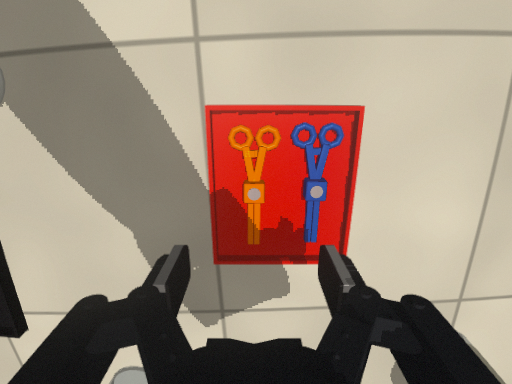

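Both shut clamps lie flat side by side in the red tray: orange block (254,194), blue (317,191). The odd orange yaw comes from tray pixels leaking into the mask. Next is the open clamp, passing above the flask.

Request:
{"fn": "step_arm", "kwargs": {
  "steps": [
    [[-1, 0, 0, -0.05, 0, 0, 0], [-1, 0.065, -0.38, -0.05, 0, 0, 0.106], [-1, 0.065, -0.38, -0.05, 0, 0, 0.106], [-1, 0.065, -0.38, -0.05, 0, 0, 0.106], [-1, 0.065, -0.38, -0.05, 0, 0, 0.106], [-1, 0.065, -0.38, -0.05, 0, 0, 0.106], [-1, 0.065, -0.38, -0.05, 0, 0, 0.106], [-1, 0.065, -0.38, -0.05, 0, 0, 0.106], [-1, 0.065, -0.38, -0.05, 0, 0, 0.106], [-1, 0.065, -0.38, -0.05, 0, 0, 0.106], [-1, 0.065, -0.38, -0.02, 0, 0, 0.106], [-1, 0.065, -0.38, 0, 0, 0, 0.106], [-1, 0.065, -0.38, 0, 0, 0, 0.106]]
  ]
}}

```text
time: 13.0
tcp_pos: [0.4776, -0.0056, 0.1156]
tool_rot: [[-0.99, 0.144, -0.01], [0.144, 0.99, 0.003], [0.01, 0.001, -1.0]]
wrist_force: [-0.1, 0.2, -0.1]
grip_width: 0.0855
```

Run:
```python
from h import *
B,a=wclamp("w7","blue"); go(*B,.003,a)
I=viewer.camera_info("wrist");im=cv2.imread("pics/w7.png");p=blob(im,"blue",(0,0,512,384));cv2.imwrite("pics/w7b.png",cv2.drawMarker(im,tuple(int(i) for i in proj(I,[*B,.016])[0]),(0,0,255),0,12))
```

```text
block [ 0.4803 -0.0067] yaw -7.4 size mm 71 112 px 1943 win [213. 135.] [290. 246.] blockpx [[252. 200.]]
to [ 4.8030e-01 -6.7000e-03  3.0000e-03 -7.3991e+00] shift [-0.002  -0.0007  0.1146]
  toolx 352.6 q6 96.6 rz deg 179.1 rad 3.127
  toolx 172.6 q6 -83.4 rz deg -0.9 rad -0.015
```

View pics/w7b.png

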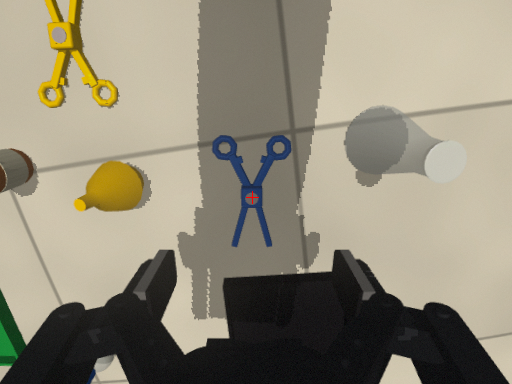

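Run:
```python
from h import *
B,a=wclamp("w8","blue"); print(cast(viewer.camera_info("wrist"),[(252,197)],.016)); go(*B,.003,a); print(manip.state()["tcp_pos"])
```

```text
block [ 0.4801 -0.0074] yaw -8.3 size mm 71 112 px 1933 win [213. 133.] [290. 243.] blockpx [[252. 197.]]
[[ 0.4824797  -0.00747781  0.016     ]]
to [ 4.8010e-01 -7.4000e-03  3.0000e-03 -8.3024e+00] shift [-0.0002 -0.0014  0.1163]
  toolx 351.7 q6 97.4 rz deg 180.1 rad 3.142
  toolx 171.7 q6 -82.6 rz deg 0.1 rad 0.001
[ 0.48045388 -0.00613087  0.11929799]
```

The open blue clamp's block is at (252,197) and the mark sits on it. The flask is well clear at (385,140). Grasping.

Request:
{"fn": "step_arm", "kwargs": {
  "steps": [
    [[-0.5, 0, -0.001, 0.045, 0, 0, 0], [-0.3, 0, -0.001, 0.085, 0, 0, 0], [-0.2, 0, -0.001, 0.105, 0, 0, 0], [-0.2, 0, -0.001, 0.114, 0, 0, 0], [-0.2, 0, -0.001, 0.117, 0, 0, 0], [-0.2, 0, -0.001, 0.117, 0, 0, 0], [1, 0, -0.001, 0.117, 0, 0, 0], [1, 0, -0.001, 0.117, 0, 0, 0], [1, 0, -0.001, 0.117, 0, 0, 0], [1, 0, -0.001, 0.117, 0, 0, 0], [1, 0, -0.001, 0.117, 0, 0, 0], [1, 0, -0.001, 0.117, 0, 0, 0], [1, 0, -0.001, 0.117, 0, 0, 0], [1, 0, -0.001, 0.11, 0, 0, 0], [1, 0, -0.001, 0.09, 0, 0, 0], [1, 0, -0.001, 0.05, 0, 0, 0], [1, 0, -0.001, 0.0, 0, 0, 0], [1, 0, -0.001, 0, 0, 0, 0]]
  ]
}}

```text
time: 14.9
tcp_pos: [0.4861, -0.0089, 0.1282]
tool_rot: [[-0.989, 0.144, 0.015], [0.144, 0.99, -0.003], [-0.015, -0.001, -1.0]]
wrist_force: [0.1, -0.5, 1.0]
grip_width: 0.018
```

Run:
```python
from h import *
go(.577,-.389,.12,-4.4); print(manip.state()["grip_width"])
```

```text
to [ 0.577 -0.389  0.12  -4.4  ] shift [-0.1446 -0.363   0.0108]
  toolx 355.6 q6 60.4 rz deg 176.1 rad 3.074
  toolx 175.6 q6 -119.6 rz deg -3.9 rad -0.068
0.017963243995867913
```

Request:
{"fn": "step_arm", "kwargs": {
  "steps": [
    [[1, -0.147, -0.364, 0, 0, 0, -0.068], [1, -0.147, -0.364, 0, 0, 0, -0.068], [1, -0.147, -0.364, 0, 0, 0, -0.068], [1, -0.147, -0.364, 0, 0, 0, -0.068], [1, -0.147, -0.364, 0, 0, 0, -0.068], [1, -0.147, -0.364, 0, 0, 0, -0.068], [1, -0.147, -0.364, 0, 0, 0, -0.068], [1, -0.147, -0.364, 0, 0, 0, -0.068], [1, -0.147, -0.364, 0.02, 0, 0, -0.068], [1, -0.147, -0.364, 0.05, 0, 0, -0.068], [1, -0.147, -0.364, 0.05, 0, 0, -0.068], [1, -0.147, -0.364, 0.05, 0, 0, -0.068]]
  ]
}}

```text
time: 16.1
tcp_pos: [0.5732, -0.3884, 0.069]
tool_rot: [[-0.997, 0.077, -0.002], [0.077, 0.997, 0.002], [0.003, 0.002, -1.0]]
wrist_force: [1.4, -0.7, 0.1]
grip_width: 0.0182
```

Run:
```python
from h import *
I,im=wrist("w9");p=blob(im,"green",(0,0,512,384));P=cast(I,p[p[:,1]<250],.016)[:,:2];print(P.min(0),P.max(0))
h=cv2.convexHull(p.astype(np.float32)).reshape(-1,2);print(cv2.approxPolyDP(h.reshape(-1,1,2),6,True).reshape(-1,2), cast(I,cv2.approxPolyDP(h.reshape(-1,1,2),6,True).reshape(-1,2),.016)[:,:2].round(4))
go(.577,-.389,.0077,-4.4); print(manip.state()["grip_width"],manip.state()["tcp_pos"])
```

```text
[ 0.49134953 -0.45962164] [ 0.6074004  -0.31507915]
[[351. 112.]
 [332. 281.]
 [183. 287.]
 [172. 280.]
 [152. 113.]] [[ 0.5013 -0.3151]
 [ 0.6382 -0.3261]
 [ 0.6344 -0.4529]
 [ 0.6266 -0.4611]
 [ 0.4913 -0.4514]]
to [ 0.577  -0.389   0.0077 -4.4   ] shift [-0.0029  0.0003  0.0631]
  toolx 355.6 q6 60.4 rz deg 180.0 rad 3.142
  toolx 175.6 q6 -119.6 rz deg 0.0 rad 0.0
0.017991372001546553 [ 0.5741195  -0.38908008  0.07081062]
```

View pics/w9.png

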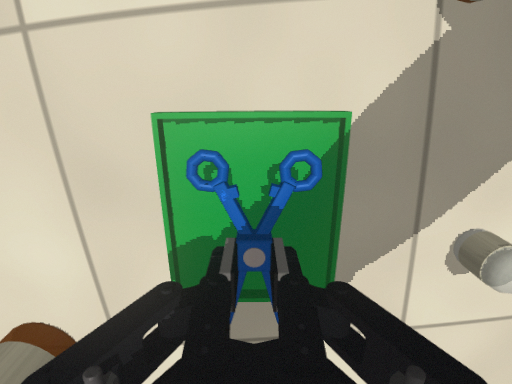

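The open clamp is held level and centred over the green tray, near-rim corners (152,113) and (351,112). Lowering.

Request:
{"fn": "step_arm", "kwargs": {
  "steps": [
    [[1, -0.002, 0, 0.025, 0, 0, 0], [1, -0.002, 0, 0.045, 0, 0, 0], [1, -0.002, 0, 0.055, 0, 0, 0], [1, -0.002, 0, 0.06, 0, 0, 0], [1, -0.002, 0, 0.063, 0, 0, 0], [1, -0.002, 0, 0.063, 0, 0, 0], [1, -0.002, 0, 0.063, 0, 0, 0], [0.2, -0.002, 0, 0.063, 0, 0, 0], [0.2, -0.002, 0, 0.063, 0, 0, 0], [0.2, -0.002, 0, 0.063, 0, 0, 0], [0.2, -0.002, 0, 0.055, 0, 0, 0], [0.2, -0.002, 0, 0.03, 0, 0, 0], [0.2, -0.002, 0, -0.02, 0, 0, 0], [-0.6, -0.002, 0, -0.07, 0, 0, 0], [-1, -0.002, 0, -0.08, 0, 0, 0], [-1, -0.002, 0, -0.08, 0, 0, 0]]
  ]
}}

```text
time: 17.75
tcp_pos: [0.5776, -0.3908, 0.1551]
tool_rot: [[-0.997, 0.077, 0.006], [0.077, 0.997, -0.005], [-0.006, -0.005, -1.0]]
wrist_force: [-0.5, -0.6, 0.3]
grip_width: 0.0759
```

Run:
```python
from h import *
wclamp("w10","blue",(130,90,380,300))
im=viewer.read_camera("top");cv2.imwrite("pics/top1.png",im);I=viewer.camera_info("top");J=viewer.camera_info("scene");sc=viewer.read_camera("scene");cv2.imwrite("pics/scene1.png",sc)
# clear bottle cap by crossing top and scene rays
p=blob(im,"blue",(325,130,350,152)).mean(0);q=blob(sc,"blue",(200,245,230,270)).mean(0);print(p,q)
for z in(.06,.068,.075): print(z,cast(I,[p],z)[0,:2],cast(J,[q],z)[0,:2])
p=blob(im,"amber",(335,205,365,230)).mean(0);q=blob(sc,"amber",(145,205,175,232)).mean(0);print(p,q)
for z in(.03,.045,.06): print(z,cast(I,[p],z)[0,:2],cast(J,[q],z)[0,:2])
go(.622,-.195,.17,-15);go(.416,-.224,.17,-15)
```

```text
block [ 0.5764 -0.3891] yaw -4.4 size mm 72 113 px 1594 win [221. 124.] [290. 224.] blockpx [[255. 181.]]
[339.13513514 138.89189189] [214.28571429 255.6122449 ]
0.06 [ 0.62471184 -0.20019852] [ 0.62040748 -0.19620678]
0.068 [ 0.62312076 -0.19843172] [ 0.62505613 -0.19893565]
0.075 [ 0.62172857 -0.19688578] [ 0.6291237  -0.20132341]
[349.45192308 217.97115385] [158.856 217.368]
0.03 [ 0.41772192 -0.23101116] [ 0.4133242  -0.22989282]
0.045 [ 0.41810787 -0.22731574] [ 0.42544487 -0.23422105]
0.06 [ 0.41849383 -0.22362032] [ 0.43756554 -0.23854928]
to [  0.622  -0.195   0.17  -15.   ] shift [-0.0321  0.1965 -0.0218]
  toolx 345 q6 87.6 rz deg 190.6 rad 3.327
  toolx 165 q6 -92.4 rz deg 10.6 rad 0.185
to [  0.416  -0.224   0.17  -15.   ] shift [ 0.1711  0.1518 -0.0213]
  toolx 345 q6 76.7 rz deg 190.6 rad 3.327
  toolx 165 q6 -103.3 rz deg 10.6 rad 0.185
```

View pics/w10.png

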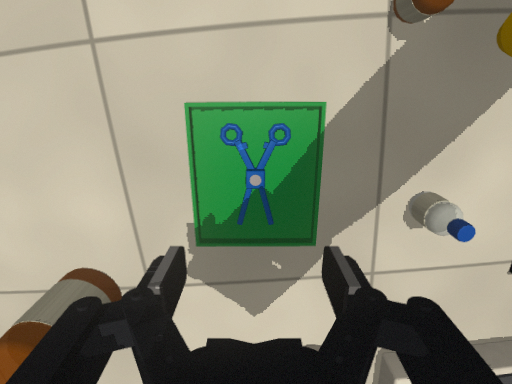

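The open clamp lies flat and centred in the green tray, block (255,181). Next is the amber bottle: hover and refine.

Request:
{"fn": "step_arm", "kwargs": {
  "steps": [
    [[-1, 0.172, 0.147, -0.021, 0, 0, 0.185], [-1, 0.172, 0.147, -0.021, 0, 0, 0.185], [-1, 0.172, 0.147, -0.021, 0, 0, 0.185], [-1, 0.172, 0.147, -0.021, 0, 0, 0.185], [-1, 0.172, 0.147, -0.021, 0, 0, 0.185], [-1, 0.172, 0.147, -0.021, 0, 0, 0.185], [-1, 0.172, 0.147, -0.021, 0, 0, 0.185], [-1, 0.172, 0.147, -0.021, 0, 0, 0.185], [-1, 0.172, 0.147, -0.021, 0, 0, 0.185], [-1, 0.172, 0.147, -0.021, 0, 0, 0.185], [-1, 0.172, 0.147, -0.021, 0, 0, 0.185]]
  ]
}}

```text
time: 19.0
tcp_pos: [0.416, -0.23, 0.1711]
tool_rot: [[-0.966, 0.259, -0.0], [0.259, 0.966, 0.0], [0.0, 0.0, -1.0]]
wrist_force: [0.9, 0.6, 0.1]
grip_width: 0.0851
```

Run:
```python
from h import *
I,im=wrist("w11");s=manip.state();print(s["tcp_pos"])
p=blob(im,"amber",(150,60,360,260));print("amber",len(p),p.mean(0),p.min(0),p.max(0))
x0,y0=p.min(0).astype(int)-6;x1,y1=p.max(0).astype(int)+6
c=blob(im,"black",(x0,y0,x1,y1));print("cap",len(c),c.mean(0),c.min(0),c.max(0),cast(I,[c.mean(0)],.075))
print("pred",proj(I,[[.416,-.229,.075],[.416,-.229,0]]))
cv2.imwrite("pics/w11c.png",im)
```

```text
[ 0.41596544 -0.22992079  0.1711693 ]
amber 630 [252.28888889 182.78571429] [236. 170.] [269. 201.]
cap 221 [254.01809955 196.24434389] [244. 185.] [261. 206.] [[ 0.41533477 -0.22909231  0.075     ]]
pred [[254.30375201 196.88139839]
 [254.22716939 175.44670631]]
```

View pics/w11c.png

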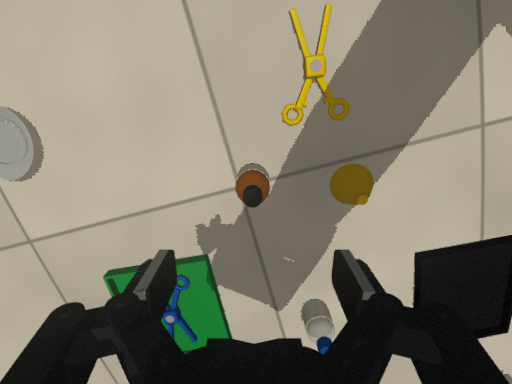

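The amber bottle, cap at (253,196), is right below the tool. The yellow flask at (352,184) is clear of the fingers.

Request:
{"fn": "step_arm", "kwargs": {
  "steps": [
    [[-1, 0.001, 0.001, 0.045, 0, 0, 0], [-1, 0.001, 0.001, 0.085, 0, 0, 0], [-1, 0.001, 0.001, 0.12, 0, 0, 0], [-1, 0.001, 0.001, 0.145, 0, 0, 0], [-1, 0.001, 0.001, 0.157, 0, 0, 0], [-1, 0.001, 0.001, 0.157, 0, 0, 0], [-1, 0.001, 0.001, 0.157, 0, 0, 0], [0, 0.001, 0.001, 0.157, 0, 0, 0], [1, 0.001, 0.001, 0.157, 0, 0, 0], [1, 0.001, 0.001, 0.157, 0, 0, 0], [1, 0.001, 0.001, 0.157, 0, 0, 0], [1, 0.001, 0.001, 0.157, 0, 0, 0], [1, 0.001, 0.001, 0.157, 0, 0, 0], [1, 0.001, 0.001, 0.157, 0, 0, 0], [1, 0.001, 0.001, 0.15, 0, 0, 0], [1, 0.001, 0.001, 0.13, 0, 0, 0], [1, 0.001, 0.001, 0.1, 0, 0, 0], [1, 0.001, 0.001, 0.06, 0, 0, 0], [1, 0.001, 0.001, 0.055, 0, 0, 0], [1, 0.001, 0.001, 0.055, 0, 0, 0]]
  ]
}}

```text
time: 21.05
tcp_pos: [0.4156, -0.2288, 0.1177]
tool_rot: [[-0.966, 0.259, 0.002], [0.259, 0.966, -0.002], [-0.003, -0.001, -1.0]]
wrist_force: [1.4, 0.1, -0.2]
grip_width: 0.0343
```

Run:
```python
from h import *
go(.690,.008,.116,-4.5);s=manip.state();print(s["grip_width"],s["tcp_pos"],s["wrist_force"])
```

```text
to [ 0.69   0.008  0.116 -4.5  ] shift [-0.2037  0.2998  0.0019]
  toolx 355.5 q6 95.2 rz deg 169.5 rad 2.958
  toolx 175.5 q6 -84.8 rz deg -10.5 rad -0.183
0.03426571805517515 [ 0.41564129 -0.2288493   0.11774174] [ 1.37888493  0.10088063 -0.24870758]
```

Request:
{"fn": "step_arm", "kwargs": {
  "steps": [
    [[1, -0.015, 0.02, 0, 0, 0, -0.02], [1, -0.035, 0.05, 0, 0, 0, -0.04], [1, -0.06, 0.085, 0, 0, 0, -0.06], [1, -0.085, 0.12, 0, 0, 0, -0.08], [1, -0.11, 0.155, 0, 0, 0, -0.1], [1, -0.135, 0.19, 0, 0, 0, -0.12], [1, -0.155, 0.225, 0, 0, 0, -0.14], [1, -0.175, 0.255, 0, 0, 0, -0.16], [1, -0.19, 0.28, 0, 0, 0, -0.183], [1, -0.2, 0.295, 0, 0, 0, -0.183], [1, -0.204, 0.3, 0, 0, 0, -0.183], [1, -0.204, 0.3, 0, 0, 0, -0.183], [1, -0.204, 0.3, 0, 0, 0, -0.183], [1, -0.204, 0.3, 0, 0, 0, -0.183]]
  ]
}}

```text
time: 22.45
tcp_pos: [0.6888, 0.0077, 0.1158]
tool_rot: [[-0.997, 0.08, -0.001], [0.08, 0.997, -0.0], [0.001, -0.0, -1.0]]
wrist_force: [0.8, -0.8, 0.2]
grip_width: 0.0345
```

Run:
```python
from h import *
I,im=wrist("w12");go(.690,.008,.0195,-4.5);s=manip.state();print(s["grip_width"],s["tcp_pos"],s["wrist_force"])
m=blob(im,"black",(100,50,400,250));h=cv2.convexHull(m.astype(np.float32));a=cv2.approxPolyDP(h,5,True).reshape(-1,2);print(np.c_[a,cast(I,a,.016)[:,:2].round(4)])
```

```text
to [ 0.69    0.008   0.0195 -4.5   ] shift [-0.001   0.0003  0.0966]
  toolx 355.5 q6 95.2 rz deg 179.9 rad 3.14
  toolx 175.5 q6 -84.8 rz deg -0.1 rad -0.001
0.03393333979094638 [0.68902392 0.00773747 0.11608594] [0.40611648 0.22466605 0.6181157 ]
[[ 2.890e+02  2.490e+02  7.476e-01  3.880e-02]
 [ 2.190e+02  2.490e+02  7.421e-01 -3.070e-02]
 [ 1.950e+02  2.330e+02  7.226e-01 -5.200e-02]
 [ 2.050e+02  6.900e+01  5.772e-01 -2.230e-02]
 [ 3.070e+02  7.000e+01  5.845e-01  6.010e-02]
 [ 3.070e+02  2.340e+02  7.324e-01  5.700e-02]]
```

View pics/w12.png

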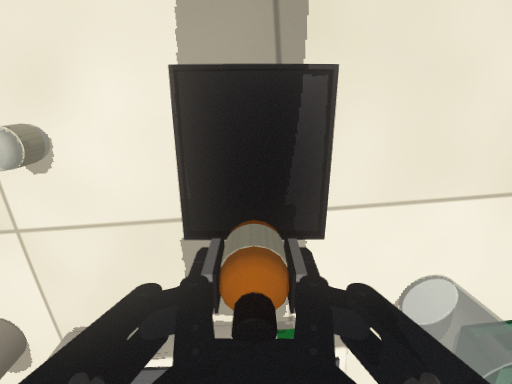

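The amber bottle is held upright. The black tray's rim corners are at (169,66), (338,66), (325,239) and (185,239). I check the tray's centre from them.

Run:
```python
from h import *
I=viewer.camera_info("wrist");a=cast(I,[(168,65),(339,65),(326,239),(184,239)],.016)[:,:2];print(a.round(4),a.mean(0),[np.linalg.norm(a[i]-a[i-1]).round(3) for i in range(4)],ang(a[2]-a[1]))
```

```text
[[ 0.5716 -0.052 ]
 [ 0.5828  0.0862]
 [ 0.74    0.0758]
 [ 0.7288 -0.064 ]] [0.65578249 0.01150782] [np.float64(0.158), np.float64(0.139), np.float64(0.158), np.float64(0.14)] -3.797026376940324
```

Request:
{"fn": "step_arm", "kwargs": {
  "steps": [
    [[1, -0.002, 0.001, 0.02, 0, 0, 0], [1, -0.002, 0.001, 0.045, 0, 0, 0], [1, -0.002, 0.001, 0.065, 0, 0, 0], [1, -0.002, 0.001, 0.08, 0, 0, 0], [1, -0.002, 0.001, 0.088, 0, 0, 0], [1, -0.002, 0.001, 0.092, 0, 0, 0], [1, -0.002, 0.001, 0.095, 0, 0, 0], [1, -0.002, 0.001, 0.0965, 0, 0, 0], [1, -0.002, 0.001, 0.0975, 0, 0, 0], [1, -0.002, 0.001, 0.098, 0, 0, 0], [1, -0.002, 0.001, 0.098, 0, 0, 0], [1, -0.002, 0.001, 0.098, 0, 0, 0]]
  ]
}}

```text
time: 23.7
tcp_pos: [0.6925, 0.0094, 0.0195]
tool_rot: [[-0.997, 0.079, 0.001], [0.079, 0.997, -0.0], [-0.002, -0.0, -1.0]]
wrist_force: [-1.0, 0.1, 3.9]
grip_width: 0.0344
```

Light contact with the floor at 3.9 N. Releasing.

Request:
{"fn": "step_arm", "kwargs": {
  "steps": [
    [[0, 0, 0, 0, 0, 0, 0], [-0.3, 0, 0, 0, 0, 0, 0], [-0.3, 0, 0, 0, 0, 0, 0], [-0.3, 0, 0, 0, 0, 0, 0], [-0.3, 0, 0, -0.01, 0, 0, 0], [-0.3, 0, 0, -0.03, 0, 0, 0], [-0.3, 0, 0, -0.07, 0, 0, 0], [-0.5, 0, 0, -0.12, 0, 0, 0], [-1, 0, 0, -0.152, 0, 0, 0], [-1, 0, 0, -0.152, 0, 0, 0], [-1, 0, 0, -0.152, 0, 0, 0]]
  ]
}}

```text
time: 24.8
tcp_pos: [0.6925, 0.0094, 0.1725]
tool_rot: [[-0.997, 0.079, 0.003], [0.079, 0.997, -0.0], [-0.003, -0.0, -1.0]]
wrist_force: [-0.1, -0.0, 0.2]
grip_width: 0.0853
```

Run:
```python
from h import *
go(.623,-.1985,.171,-15);I,im=wrist("w13");p=blob(im,"amber",(150,60,360,300));print("amber",len(p),p.mean(0),p.min(0),p.max(0),proj(I,[[.692,.009,.079],[.692,.009,.06],[.692,.009,.004]]).round())
```

```text
to [  0.623   -0.1985   0.171  -15.    ] shift [ 0.0529 -0.2127  0.0013]
  toolx 345 q6 87.3 rz deg 190.5 rad 3.325
  toolx 165 q6 -92.7 rz deg 10.5 rad 0.183
amber 690 [253.62753623 184.32753623] [236. 170.] [271. 203.] [[253. 197.]
 [253. 191.]
 [253. 175.]]
```

Amber stands upright, with the same picture pattern as on the bench. Now the clear bottle.

Request:
{"fn": "step_arm", "kwargs": {
  "steps": [
    [[-1, 0.053, -0.213, 0, 0, 0, 0.183], [-1, 0.053, -0.213, 0, 0, 0, 0.183], [-1, 0.053, -0.213, 0, 0, 0, 0.183], [-1, 0.053, -0.213, 0, 0, 0, 0.183], [-1, 0.053, -0.213, 0, 0, 0, 0.183], [-1, 0.053, -0.213, 0, 0, 0, 0.183], [-1, 0.053, -0.213, 0, 0, 0, 0.183], [-1, 0.053, -0.213, 0, 0, 0, 0.183], [-1, 0.053, -0.213, 0, 0, 0, 0.183]]
  ]
}}

```text
time: 25.75
tcp_pos: [0.6226, -0.197, 0.1699]
tool_rot: [[-0.966, 0.257, -0.001], [0.257, 0.966, 0.001], [0.001, 0.0, -1.0]]
wrist_force: [0.3, 0.8, 0.1]
grip_width: 0.0855
```

Run:
```python
from h import *
I,im=wrist("w14");c=blob(im,"blue",(150,60,360,270));print(len(c),c.mean(0),c.min(0),c.max(0));P=cast(I,[c.mean(0)],.073)[0];print(P,"pred",proj(I,[.623,-.1985,.073]));go(P[0],P[1],.014,-15)
```

```text
327 [252.86544343 195.75229358] [244. 185.] [262. 206.]
[ 0.62142629 -0.19707245  0.073     ] pred [[251.80760591 197.68929871]]
to [ 6.214e-01 -1.971e-01  1.400e-02 -1.500e+01] shift [ 0.0011 -0.0003  0.1561]
  toolx 345 q6 87.4 rz deg 180.1 rad 3.144
  toolx 165 q6 -92.6 rz deg 0.1 rad 0.002
```

Request:
{"fn": "step_arm", "kwargs": {
  "steps": [
    [[-1, 0.001, 0, 0.045, 0, 0, 0], [-1, 0.001, 0, 0.085, 0, 0, 0], [-1, 0.001, 0, 0.12, 0, 0, 0], [-1, 0.001, 0, 0.145, 0, 0, 0], [-1, 0.001, 0, 0.157, 0, 0, 0], [-1, 0.001, 0, 0.157, 0, 0, 0], [-1, 0.001, 0, 0.157, 0, 0, 0], [0, 0.001, 0, 0.157, 0, 0, 0], [1, 0.001, 0, 0.157, 0, 0, 0], [1, 0.001, 0, 0.157, 0, 0, 0], [1, 0.001, 0, 0.157, 0, 0, 0], [1, 0.001, 0, 0.157, 0, 0, 0], [1, 0.001, 0, 0.157, 0, 0, 0], [1, 0.001, 0, 0.157, 0, 0, 0], [1, 0.001, 0, 0.15, 0, 0, 0], [1, 0.001, 0, 0.13, 0, 0, 0], [1, 0.001, 0, 0.1, 0, 0, 0], [1, 0.001, 0, 0.06, 0, 0, 0], [1, 0.001, 0, 0.055, 0, 0, 0], [1, 0.001, 0, 0.055, 0, 0, 0]]
  ]
}}

```text
time: 27.8
tcp_pos: [0.6219, -0.1988, 0.1168]
tool_rot: [[-0.966, 0.259, 0.002], [0.259, 0.966, -0.001], [-0.003, -0.001, -1.0]]
wrist_force: [-0.6, -0.4, -1.3]
grip_width: 0.0342
```

Run:
```python
from h import *
go(.621,.0135,.116,-4.5);s=manip.state();print(s["grip_width"],s["tcp_pos"])
```

```text
to [ 0.621   0.0135  0.116  -4.5   ] shift [0.0558 0.2048 0.0005]
  toolx 355.5 q6 95.7 rz deg 169.5 rad 2.958
  toolx 175.5 q6 -84.3 rz deg -10.5 rad -0.183
0.034163785573348045 [ 0.62188803 -0.19880024  0.11679053]
```

Request:
{"fn": "step_arm", "kwargs": {
  "steps": [
    [[1, 0.005, 0.02, 0, 0, 0, -0.03], [1, 0.015, 0.05, 0, 0, 0, -0.06], [1, 0.025, 0.085, 0, 0, 0, -0.09], [1, 0.035, 0.12, 0, 0, 0, -0.12], [1, 0.045, 0.155, 0, 0, 0, -0.15], [1, 0.05, 0.18, 0, 0, 0, -0.183], [1, 0.055, 0.197, 0, 0, 0, -0.183], [1, 0.056, 0.204, 0, 0, 0, -0.183], [1, 0.056, 0.204, 0, 0, 0, -0.183], [1, 0.056, 0.204, 0, 0, 0, -0.183], [1, 0.056, 0.204, 0, 0, 0, -0.183]]
  ]
}}

```text
time: 28.9
tcp_pos: [0.62, 0.0119, 0.1152]
tool_rot: [[-0.997, 0.08, -0.0], [0.08, 0.997, -0.0], [0.0, -0.0, -1.0]]
wrist_force: [0.5, -0.5, -0.3]
grip_width: 0.0344
```

Run:
```python
from h import *
go(.621,.0135,.0185,-4.5);s=manip.state();print(s["grip_width"],s["tcp_pos"])
```

```text
to [ 0.621   0.0135  0.0185 -4.5   ] shift [-0.0008  0.0017  0.0967]
  toolx 355.5 q6 95.7 rz deg 179.9 rad 3.14
  toolx 175.5 q6 -84.3 rz deg -0.1 rad -0.002
0.034390480871517234 [0.62003859 0.01187983 0.11521832]
```

Request:
{"fn": "step_arm", "kwargs": {
  "steps": [
    [[1, -0.001, 0.001, 0.02, 0, 0, 0], [1, -0.001, 0.001, 0.045, 0, 0, 0], [1, -0.001, 0.001, 0.065, 0, 0, 0], [1, -0.001, 0.001, 0.08, 0, 0, 0], [1, -0.001, 0.001, 0.088, 0, 0, 0], [1, -0.001, 0.001, 0.092, 0, 0, 0], [1, -0.001, 0.001, 0.095, 0, 0, 0], [1, -0.001, 0.001, 0.0965, 0, 0, 0], [1, -0.001, 0.001, 0.0975, 0, 0, 0], [1, -0.001, 0.001, 0.098, 0, 0, 0], [1, -0.001, 0.001, 0.098, 0, 0, 0], [1, -0.001, 0.001, 0.098, 0, 0, 0]]
  ]
}}

```text
time: 30.1
tcp_pos: [0.6217, 0.0139, 0.0186]
tool_rot: [[-0.997, 0.079, 0.001], [0.079, 0.997, -0.0], [-0.001, -0.0, -1.0]]
wrist_force: [-1.9, 0.0, 5.3]
grip_width: 0.0342
```

Contact at 5.3 N. Release, rise, and back off so the top camera sees the trays.

Request:
{"fn": "step_arm", "kwargs": {
  "steps": [
    [[0, 0, 0, 0, 0, 0, 0], [-0.3, 0, 0, 0, 0, 0, 0], [-0.3, 0, 0, 0, 0, 0, 0], [-0.3, 0, 0, 0, 0, 0, 0], [-0.3, 0, 0, -0.01, 0, 0, 0], [-0.3, 0, 0, -0.03, 0, 0, 0], [-0.3, 0, 0, -0.07, 0, 0, 0], [-0.5, 0, 0, -0.12, 0, 0, 0], [-1, 0, 0, -0.17, 0, 0, 0], [-1, 0, 0, -0.19, 0, 0, 0], [-1, 0.05, -0.2, -0.19, 0, 0, 0], [-1, 0.05, -0.2, -0.19, 0, 0, 0], [-1, 0.05, -0.2, -0.19, 0, 0, 0], [-1, 0.05, -0.2, -0.19, 0, 0, 0], [-1, 0.05, -0.2, -0.19, 0, 0, 0], [-1, 0.05, -0.2, -0.19, 0, 0, 0], [-1, 0.05, -0.2, -0.19, 0, 0, 0]]
  ]
}}

```text
time: 31.8
tcp_pos: [0.5557, -0.1806, 0.2077]
tool_rot: [[-0.997, 0.078, 0.0], [0.078, 0.997, 0.0], [-0.0, 0.0, -1.0]]
wrist_force: [0.4, -0.1, 0.1]
grip_width: 0.085
```

Run:
```python
from h import *
t=viewer.read_camera("top");s=viewer.read_camera("scene");cv2.imwrite("pics/fin.png",cv2.resize(np.vstack([t[90:250,60:460],s[60:350,60:460]]),None,fx=1.3,fy=1.3))
```

```text
(no output)
```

View pics/fin.png

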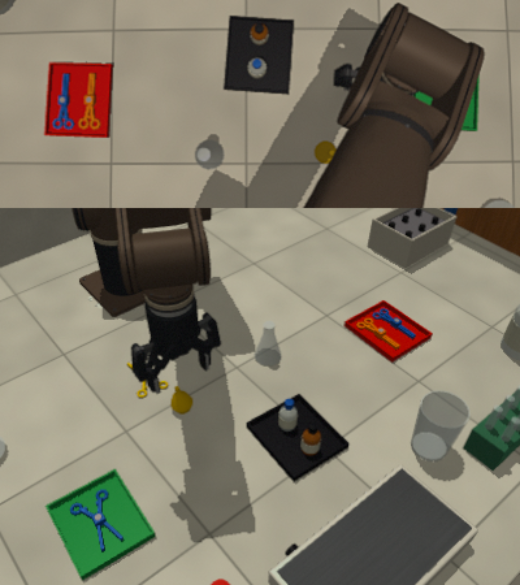

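The last picture shows both shut clamps side by side in the red tray (68,100) and the open clamp in the green tray (100,520). Both bottles stand upright in the black tray (288,415) and (311,440), and the flask still stands at (208,152). The gripper touches nothing, so I hand in.

```bash
python3 -c "
from bench import manip
print(manip.job_done())"
```

```text
the job is handed in; nothing more can be done
None
```

The job is finished and handed in at about 32 s of the 136 s allowed. The two shut clamps lie in the red tray, the open blue clamp is in the green tray, and the amber and clear bottles stand in the black tray.

- **Final top and scene pictures:** the clamps lie flat without overlapping, about 59 mm apart by the move targets in the red tray. Both bottles are upright, about 70 mm apart by the placing poses. The flask stands where it was and the gripper was clear of everything.
- **Setting down the glass:** I lowered both bottles until they touched the tray floor, at 3.9 N and 5.3 N, before opening the fingers.
- **Disagreements:** the top and wrist cameras differed by about 2–3 mm. After placing, the orange clamp's measured yaw read 12° instead of the 2° or so I set. I put that down to red tray pixels in the orange mask, because the picture shows the clamp straight and flat.

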